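Put the standing screwdriver away in the bench drawer

ROBOT

A 6-joint arm with a two-finger parallel gripper is mounted at the origin on the work surface; the furniture and walls round the work are solid. World frame = base frame: x ahead of the robot, y to its left, z up, the work surface at z = 0. Lengths are in mm, angles in rad, forces in N, time in s.
With the tool pointing down it reaches from about 350 to 775 mm from the base axis. Payload 7.3 kg.
Tool frame: the origin (TCP) lies on the centre line of the jaws, within the pads' length; the fingertips stand 14 mm ahead of it and the grasp point (between the pads) lies 5 mm behind it; z points along the fingers, y is the line along which they close (so a half turn about z gives the same grasp; the last joint's range is limited). The gripper opens to 92 mm and grips with 3 to 60 N. Pads are 19 mm wide; open, the fingers measure 130 mm over their backs; the gripper's body (75 mm by 190 mm) begins 47 mm behind the grasp point.
Start: joints at [1.203, 0.342, 1.524, -0, 1.275, -0.146], TCP at [115.475, 512.161, 240.741] pointing down, gripper open.
Joint ranges: [-2.53, 2.53], [-0.77, 2.02], [0.04, 2.7], [-1, 4.14], [0.28, 2.66], [-3.11, 3.11]. Speed limits (rad/s): [2.57, 2.57, 3.14, 3.14, 3.14, 3.14].

INTERFACE

Orientations are given as [roll, pitch, yaw] about the fixed x, y, z axes, in that order (R = Rz(yaw) Ry(pitch) Rx(roll)).
In Python, from plant import get_obs, capture, bot, spot_in, trace, pinpoint gives the robot as it stands.
- The arm moves only by the tool play_rows, never from a script. Its argument "rows" is a list of rows, each a list of 2 entries, a list of its own where there are three numbers: the shift along the world's x, y, z in units of 3 cm (1.0 is 3 cm), then the turn, a rotation vector about the world's x, y, z in units of 8 degrees (1.0 is 8 degrees). A call has 1 to 12 rows; each row shifts and turns the commanded pose from where the row before left it; what a row does not reach is not made up. A row lasts 1/8 s, in which the tool goes at most 62.5 mm and 10.7 degrees, less where a joint would pass 70% of its speed; a pose out of reach is approached as far as the arm can. A call with a number of a shift or a turn outside -1 to 1 is refused whole. A call with a gripper value outside its range is refused whole. "hand" is the opening, from -1 (shut) to 1 (fully open), set as the call begins (left out, the last holds). The fingers move at their own pace and stop on an object; the grip force is fixed at half the most. Time passes only in rows, so rows that do not move let the fingers close. It gives the time, the measured TCP pose, the force, the opening and the grip force at its end, in the units of the state.
- get_obs(): the state, without advancing time (a new reading comes with each control period).
- capture(name): name is "side" or "top" or "wrist"; returns a dict with "frame" (420x560x3 uint8, red, green, blue), "fov_y" (degrees; the focal length in pixels is half the picture's height over the tangent of half this angle, whatever the lens; pixels are square), "cx", "cy" (the principal point, pixels), "rvec" (rotation vector, rad) and "tvec" (3), from world to camera coordinates, as OpenCV has them; the wrist camera has in their place "hand_eye" (4x4, takes a point from camera to tool coordinates, whose origin is the TCP and whose axes are the flange's). Camera axes: x right, y down, z forward; pixel columns grow to the right and rows downward; lengths in mm; the calibration is good to about 2 mm. A picture is of the moment at which its call begins: read the wrist's pose just before it. There is no depth.
- bot.close_job(): hands the job in; it is judged then, once.
Trained networks look in the newest picture that a camera, given by its name, has taken for a name from the list of things; names that differ only in an ending like _2 or _b are one class to them, and where a whole thing is asked for, a point or a joint stands for the part that bears it (a point fixed in the world has none). Each returns a list of dicts, best first, with "p" (0 to 1); they miss things now and then, are a little off and sometimes report something else, mostly with a low value. They report only what shows in the picture. A call takes as long as a camera call.
- spot_in(query, camera): "at" ([row, column] in pixels, amid what is visible of it).
- trace(query, camera): "mask" (420x560 bool, what is visible of it) and "at" ([row, column] in pixels, amid what is visible of it).
- pinpoint(query, camera): "at" ([row, column] in pixels: a listed point, or the origin of a listed thing).
The state is a dict: "time": time; "joint_positions": joint angles; "dq": joint speeds; "tau": joint torques, N m; "tool_pos": TCP position; "tcp_rot": TCP orientation; "contact_force": force on the tool from outside, world axes, zero at the start; "moment": the same for the moment, N m; "grip_width": finger opening in mm; "finger_force": force on a finger pad.
Only numpy, scipy, OpenCV 4.12 (cv2) and the standard library are available. Lean on these libraries where they do the work, as an engineer would, in place of code of your own. Each camera call takes 0.05 s, during which the arm holds its last target. There are 200 camera calls.

TASK

Put the screwdriver that stands in the drilled block away in the open drawer of the low steel unit. The drawer is too shallow for it to stand, so first lay it down flat on the bench and let go of it, then take it up again, lower it level through the opening (do not tip it in blade first) and leave it lying flat on the drawer's floor. Then push the drawer fully shut, and leave the lens box, the tape roll and the extrusion offcut where they are.

Things in the scene. Friction and masses are not known exactly. Their poses are not given: they have to be found in the camera images.
- screwdriver: Screwdriver, 174 mm long, 85 g. It starts upright, blade down, in the middle hole of tool_stand. Own +y runs from blade to handle end. Origin: middle of its length, on a flat side of the handle, 12.5 mm off the long axis (own z = +12.5 mm is the axis). Handle: 25 x 25 mm square, sides along own x and z, y = -12 to +86 mm. Blade: rod, 6 mm thick, tip at y = -87 mm. Centre of mass at y = +34 mm.
- driver_mid (a point): Point on the screwdriver's long axis in the middle of its length (own y = 0); axes as the screwdriver's.
- driver_handle (a point): Middle of the screwdriver's handle on the long axis (own y = +37 mm): where to take it when it lies; axes as the screwdriver's.
- tool_stand: Fixed aluminium block, 56 x 100 x 60 mm (own x, y, z), with three holes in a row along own y; origin at the centre of its underside. The screwdriver stands in the middle hole (9.5 mm wide, 50 mm deep, floor 10 mm above the bench); its handle begins 85 mm above the bench and ends at 183 mm.
- drawer_unit: Low fixed one-drawer steel unit, painted grey, 160 mm deep (own x), 226 mm wide (own y), 64 mm high; origin at the centre of its underside. Own -x is its front, where the drawer comes out. Its top is closed: things go in only between the unit's front edge (own x = -80 mm) and the front panel of the drawer that stands out.
- drawer (a joint): How far the drawer is out, m: 0 is shut (front panel flush with the unit), 0.125 fully out. It slides with light friction. The opening's clear width between the unit's front edge and the inside of the front panel is this value less 8 mm.
- drawer_floor (a point): Centre of the drawer's inner floor, on its surface, 12.5 mm above the bench; moves with the drawer; axes as drawer_unit's. Inner space 139 mm (x) by 204 mm (y); side and back walls 3 mm thick, 37 mm above the floor. The 8 mm front panel spans x = -77.5 to -69.5 mm; its top is 46 mm above the floor.
- drawer_lip (a point): Outer edge, in the middle, of the drawer's pull lip: a steel strip 64 mm long (y), 5 mm thick, standing 13 mm out from the front panel, 39 mm above the bench; moves with the drawer; axes as drawer_unit's. Push here toward the unit's own +x to shut the drawer.
- lens_box: Loose round cream lens box, 41 mm in diameter, 20 mm high; origin at the centre of its underside. Bystander.
- tape_roll: Loose roll of black tape lying flat, 62 mm in diameter, 19 mm high; origin at the centre of its underside. Bystander.
- offcut: Loose piece of aluminium extrusion, 25 x 85 x 25 mm; origin at the centre of its underside. Bystander.

How it is judged:
By the outcome, as a careful person would: the job done as asked, in the order asked, and still so for the second after the job is handed in, with the robot touching nothing.
It also fails if it takes over 51 s, if anything falls off the work surface, if the arm or the gripper's body presses on something with over 40 N, if the wrist force passes 120 N, or if a joint passes its speed limit or range.

## Working session

There is one attempt and no reset: what is moved stays moved. The work goes in short steps, Python scripts to look and compute and a tool call to move; the robot and the scene stay as the last step left them, time stands still between calls to the robot, and variables do not carry over. Pictures are saved under pics/ and viewed, at most 13 in all, crops included, and the job is handed in when it is done.

Besides the shell and the picture viewer there is one more tool, called after ">>>" as name([rows], argument=value, ...), one row to a line, values as JSON. play_rows: Moves the arm, as the interface text tells. Shifts and turns lie within -1 to 1; 1 stands for 3 cm of shift or 8 degrees of turn. Its arguments: {"type":"object","properties":{"rows":{"type":"array"},"hand":{"type":"number"}},"required":["rows"]}

```bash
mkdir -p pics
cat > h.py <<'E'
import numpy as np, cv2
from plant import get_obs, capture, bot, spot_in, trace, pinpoint
def cam(name):
    o=get_obs() if name=="wrist" else None
    c=capture(name); f=c["frame"].shape[0]/2/np.tan(np.radians(c["fov_y"])/2)
    K=np.array([[f,0,c["cx"]],[0,f,c["cy"]],[0,0,1.]])
    if name=="wrist":
        from scipy.spatial.transform import Rotation as R
        T=np.eye(4);T[:3,:3]=R.from_euler("xyz",o["tcp_rot"]).as_matrix();T[:3,3]=o["tool_pos"]
        M=np.linalg.inv(T@np.array(c["hand_eye"]))
    else:
        M=np.eye(4);M[:3,:3]=cv2.Rodrigues(np.array(c["rvec"],float))[0];M[:3,3]=np.ravel(c["tvec"])
    return dict(K=K,M=M,img=c["frame"])
def ray(c,at):
    d=np.linalg.inv(c["K"])@[at[1],at[0],1]; R=c["M"][:3,:3]
    return -R.T@c["M"][:3,3], R.T@d/np.linalg.norm(d)
def onz(c,at,z):
    o,d=ray(c,at); return o+d*(z-o[2])/d[2]
def tri(l):
    A=0;b=0
    for c,at in l:
        o,d=ray(c,at);P=np.eye(3)-np.outer(d,d);A=A+P;b=b+P@o
    return np.linalg.solve(A,b)
def proj(c,p):
    q=c["K"]@(c["M"]@np.r_[p,1])[:3]; return q[:2]/q[2]
def save(c,n,s=1.4):
    cv2.imwrite("pics/"+n,cv2.resize(c["img"][:,:,::-1],None,fx=s,fy=s))
E
cat > a.py <<'E'
from h import *
np.set_printoptions(precision=1,suppress=True)
C={n:cam(n) for n in("side","top")}
for n in C: save(C[n],n+"0.png")
for q in ["screwdriver","driver_mid","driver_handle","tool_stand","drawer_unit","drawer_floor","drawer_lip","lens_box","tape_roll","offcut"]:
    r={n:pinpoint(q,n) for n in C}
    print(q,[(n,np.round(x["at"]),round(x["p"],2)) for n in C for x in r[n][:2]], tri([(C[n],r[n][0]["at"]) for n in C]) if all(r.values()) else "", [onz(C[n],r[n][0]["at"],0) for n in C if r[n]])
print(get_obs())
for n in C: print(n,np.linalg.inv(C[n]["M"])[:3,3])
E
python3 a.py
```

```text
screwdriver [('side', array([255., 309.]), 0.67), ('top', array([226., 214.]), 0.43)] [392.  306.   96.7] [array([384.1, 118.4,   0. ]), array([403.5, 319.8,   0. ])]
driver_mid [('side', array([255., 307.]), 0.7), ('top', array([224., 218.]), 0.4)] [397.7 295.2  90.6] [array([389.2, 120. ,  -0. ]), array([410.8, 307.3,   0. ])]
driver_handle [('side', array([240., 309.]), 0.82), ('top', array([224., 219.]), 0.54)] [393.2 287.5 129.6] [array([382.9,  17.3,   0. ]), array([408.8, 304.8,   0. ])]
tool_stand [('side', array([286., 304.]), 0.87), ('top', array([232., 223.]), 0.8)] [392.4 295.8  -2.1] [array([396.5, 298.7,   0. ]), array([388.2, 295.7,   0. ])]
drawer_unit [('side', array([220., 264.]), 0.93), ('top', array([180., 375.]), 0.86)] [ 528.7 -138.4   -2. ] [array([ 533.4, -135.6,   -0. ]), array([ 523.4, -138. ,    0. ])]
drawer_floor [('side', array([227., 259.]), 0.62), ('top', array([177., 335.]), 0.65)] [536.8 -23.8  19.7] [array([545.6, -69.3,   0. ]), array([535. , -25.5,   0. ])]
drawer_lip [('top', array([172., 306.]), 0.66)]  [array([551.9,  55.6,   0. ])]
lens_box [(
[... 268 characters left out ...]
72)] [ 342.3 -182.7    2.9] [array([ 336.8, -188.4,    0. ]), array([ 347.8, -183.7,    0. ])]
offcut [('side', array([317., 304.]), 0.82), ('top', array([232., 168.]), 0.5)] [394.8 448.6   2. ] [array([397.9, 445. ,   0. ]), array([391.8, 449.2,   0. ])]
{'time': 1.1, 'joint_positions': array([ 1.2,  0.3,  1.5,  0. ,  1.3, -0.1]), 'dq': array([ 0., -0., -0.,  0., -0.,  0.]), 'tau': array([  0. , -43.1, -24.4,   0.1,   0. ,   0. ]), 'tool_pos': array([115.5, 512.2, 240.8]), 'tcp_rot': array([3.1, 0. , 2.9]), 'contact_force': array([ 0.1, -0.4,  0.2]), 'moment': array([-0., -0.,  0.]), 'finger_force': 0.0, 'grip_width': 91.71552650219813}
side [ 417.6 1476.   697.1]
top [ 276.5  106.1 1474.7]
```

View pics/side0.png

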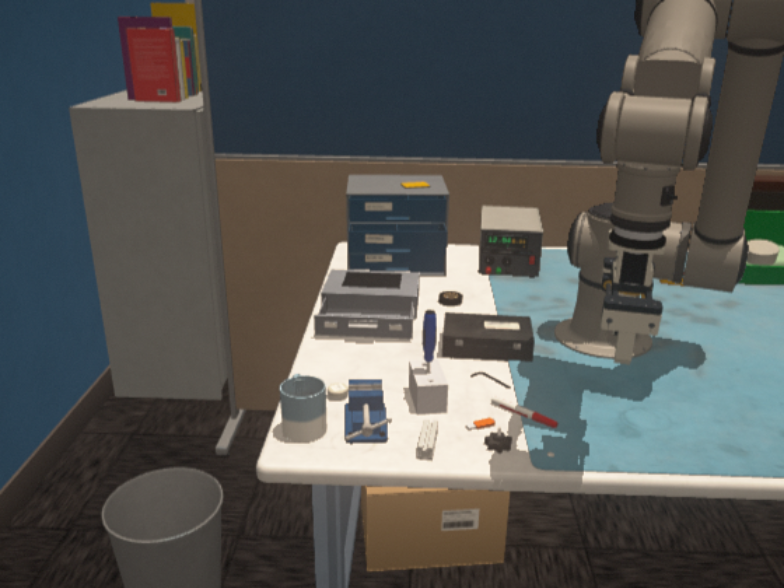

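View pics/top0.png

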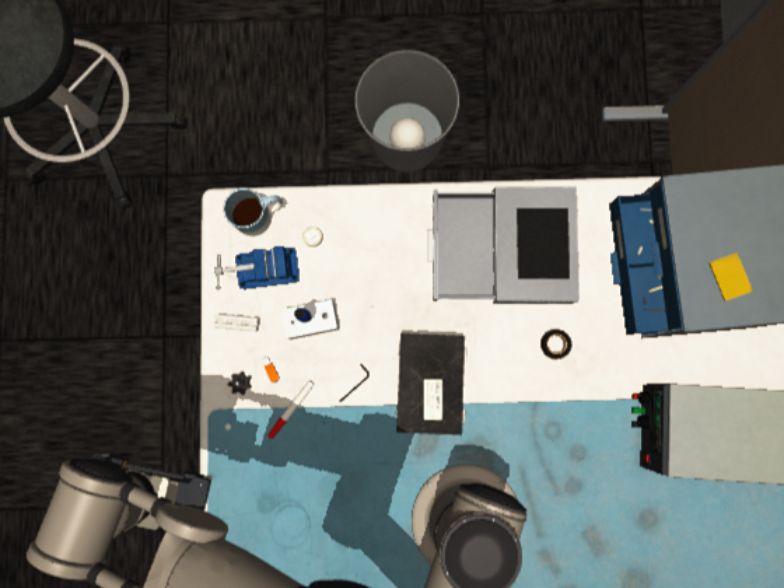

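The top view shows the drawer opening toward +y (image px ~(465,245) in the enlarged view), the stand at (312,318) and free bench at ~(370,265). The side view shows the driver upright with free space around it. First I'll make a small tilt to learn which way the wrist goes.

>>> play_rows([
  [[0.5,-0.5,0.5],[0,-1,0]],
  [[0.5,-0.5,0.5],[0,-1,0]],
  [[0.5,-0.5,0.5],[0,-1,0]],
  [[0.5,-0.5,0],[0,-1,0]],
], hand=1)

```text
time: 1.6
tool_pos: [176.0, 452.5, 287.5]
tcp_rot: [2.999, 0.547, 2.879]
contact_force: [0.2, -0.3, -0.6]
grip_width: 91.7
finger_force: 0.0
```

```bash
cat > b.py <<'E'
from h import *
np.set_printoptions(precision=3,suppress=True)
o=get_obs();print(o["time"],o["joint_positions"],o["tool_pos"],o["tcp_rot"])
np.set_printoptions(precision=1,suppress=True)
C={n:cam(n) for n in("side","top")}
def ln(q,n,zs):
    r=trace(q,n)
    if not r: print(q,n,"none");return
    m=r[0]["mask"].astype(np.uint8);ys,xs=np.nonzero(m)
    b=cv2.boxPoints(cv2.minAreaRect(np.c_[xs,ys].astype(np.float32)))
    print(q,n,round(r[0]["p"],2),m.sum(),[onz(C[n],(v,u),zs)[:2] for u,v in b])
ln("tool_stand","top",60);ln("drawer_unit","top",64);ln("drawer_lip","top",55);ln("screwdriver","top",183)
for n in C:
    r=trace("screwdriver",n); print(n,[(x["p"],x["at"],np.argwhere(x["mask"]).min(0),np.argwhere(x["mask"]).max(0)) for x in r])
s=C["top"]["img"][120:260,140:440];cv2.imwrite("pics/c1.png",cv2.resize(s[:,:,::-1],None,fx=2.6,fy=2.6,interpolation=cv2.INTER_CUBIC))
E
python3 b.py
```

```text
1.6 [ 1.371  0.208  1.713 -0.605  1.167  0.251] [175.976 452.501 287.532] [2.999 0.547 2.879]
tool_stand top 0.88 727 [array([413. , 348.2]), array([430.9, 245.8]), array([371.7, 234.9]), array([353.9, 336.8])]
drawer_unit top 0.74 8565 [array([646.3,  60.7]), array([ 638.1, -237.8]), array([ 407. , -225.5]), array([414.5,  67.4])]
drawer_lip top 0.96 3540 [array([640.1,  57.9]), array([636.5, -74.5]), array([420.2, -65.9]), array([423.5,  64.2])]
screwdriver top none
side [(0.69, [239.2, 306.3], array([222, 302]), array([259, 311]))]
top []
```

View pics/c1.png

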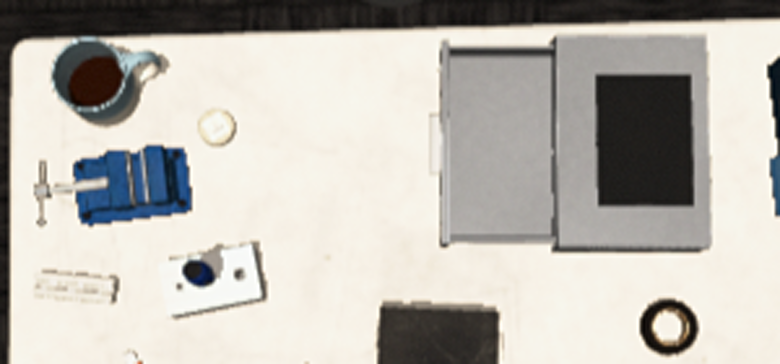

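The crop shows the stand at ~(212,277) with the driver's handle leaning left at (200,270), an empty drawer (500,145), and the bench clear between stand and drawer. I'll work out the wrist orientation convention and the turn I need.

```bash
cat > k.py <<'E'
import numpy as np
from scipy.spatial.transform import Rotation as R
from h import get_obs
E=R.from_euler
J=np.array([[1.203,.342,1.524,0,1.275,-.146],[1.371,.208,1.713,-.605,1.167,.251]])
Q=[E("xyz",[np.pi,0,2.92]),E("xyz",[2.999,.547,2.879])]
def F(j,s4,s6): return E("z",j[0])*E("y",j[1]+j[2])*E("z",s4*j[3])*E("y",j[4])*E("z",s6*j[5])
for s4 in(1,-1):
  for s6 in(1,-1):
    C=F(J[0],s4,s6).inv()*Q[0]; print(s4,s6,"err",np.degrees((Q[1].inv()*F(J[1],s4,s6)*C).magnitude()),C.as_rotvec())
E
python3 k.py; python3 -c "
from h import *;o=get_obs();np.set_printoptions(precision=5,suppress=True);print(o['joint_positions'],o['tool_pos'],o['tcp_rot'])"
```

```text
1 1 err 0.05579708109091414 [3.9273485e-04 5.2825948e-04 1.5705926e+00]
1 -1 err 45.53808075447729 [4.48991553e-04 4.49083010e-04 1.27859261e+00]
-1 1 err 69.30528930448233 [3.9273485e-04 5.2825948e-04 1.5705926e+00]
-1 -1 err 64.66175119495085 [4.48991553e-04 4.49083010e-04 1.27859261e+00]
[ 1.36824  0.2106   1.71047 -0.59798  1.16866  0.24589] [175.80621 452.72481 285.91557] [3.00445 0.54193 2.88058]
```

```bash
cat > k2.py <<'E'
from k import *
a=np.radians(99.9); d=np.array([np.cos(a),np.sin(a),0]); c=np.array([np.sin(a),-np.cos(a),0])
for s in (1,-1):
    T=R.from_matrix(np.c_[np.cross(s*c,d),s*c,d])
    for j1 in (-.1,.3,.6):
        for phi in (1.8,2.2,2.6):
            W=((E("z",j1)*E("y",phi)).inv()*T*E("z",-np.pi/2)).as_euler("ZYZ"); print(s,j1,phi,np.round(W,2))
from scipy.optimize import least_squares
E
python3 k2.py | tail -18
```

```text
1 -0.1 1.8 [ 1.51  1.84 -0.24]
1 -0.1 2.2 [ 1.41  1.79 -0.65]
1 -0.1 2.6 [ 1.34  1.71 -1.05]
1 0.3 1.8 [ 1.6   1.45 -0.23]
1 0.3 2.2 [ 1.65  1.47 -0.63]
1 0.3 2.6 [ 1.68  1.51 -1.03]
1 0.6 1.8 [ 1.67  1.16 -0.25]
1 0.6 2.2 [ 1.83  1.23 -0.67]
1 0.6 2.6 [ 1.94  1.36 -1.07]
-1 -0.1 1.8 [1.51 1.84 2.9 ]
-1 -0.1 2.2 [1.41 1.79 2.49]
-1 -0.1 2.6 [1.34 1.71 2.1 ]
-1 0.3 1.8 [1.6  1.45 2.91]
-1 0.3 2.2 [1.65 1.47 2.51]
-1 0.3 2.6 [1.68 1.51 2.11]
-1 0.6 1.8 [1.67 1.16 2.89]
-1 0.6 2.2 [1.83 1.23 2.47]
-1 0.6 2.6 [1.94 1.36 2.07]
```

```bash
cat > k3.py <<'E'
from k import *
o=get_obs();a=np.radians(99.9); d=np.array([np.cos(a),np.sin(a),0]); c=np.array([np.sin(a),-np.cos(a),0])
T=R.from_matrix(np.c_[np.cross(c,d),c,d]); q=(T*E("xyz",o["tcp_rot"]).inv())
D=E("xyz",[np.pi,0,2.92]); u=np.radians(8)
print("direct",q.as_rotvec()/u, q.magnitude()/u)
print("now->down",(D*E("xyz",o["tcp_rot"]).inv()).as_rotvec()/u,"down->T",(T*D.inv()).as_rotvec()/u)
E
python3 k3.py | tail -2
```

```text
direct [10.7189968  11.25665844 -4.21127582] 16.1041639275072
now->down [-0.00427515  3.99160212  0.00882303] down->T [ 8.54285169  8.13577033 -6.54585842]
```

>>> play_rows([
  [[0.3,-0.5,0.3],[0.6,0.63,-0.235]],
  [[0.7,-0.9,0.3],[0.6,0.63,-0.235]],
  [[0.7,-0.9,0.3],[0.6,0.63,-0.235]],
  [[0.7,-0.9,0.3],[0.6,0.63,-0.235]],
  [[0.7,-0.9,0.3],[0.6,0.63,-0.235]],
  [[0.7,-0.9,0],[0.6,0.63,-0.235]],
  [[0.7,-0.9,0],[0.6,0.63,-0.235]],
  [[0.7,-0.9,0],[0.6,0.63,-0.235]],
  [[0.7,-0.9,0],[0.6,0.63,-0.235]],
  [[0.7,-0.9,0],[0.6,0.63,-0.235]],
  [[0.7,-0.9,0],[0.6,0.63,-0.235]],
  [[0.6,-0.5,0],[0.6,0.63,-0.235]],
])

```text
time: 3.5
tool_pos: [414.5, 150.1, 331.0]
tcp_rot: [2.6, -0.86, 2.483]
contact_force: [-0.4, 0.5, 0.2]
grip_width: 91.9
finger_force: 0.0
```

```bash
python3 k3.py | tail -2; python3 -c "
from h import *;o=get_obs();np.set_printoptions(precision=4,suppress=True);print(o['joint_positions'],o['tool_pos'],o['tcp_rot'])"
```

```text
direct [ 3.5048491   3.70422279 -1.35457969] 5.276373736320035
now->down [-5.94105317 -3.94526638  4.53970047] down->T [ 8.54285169  8.13577033 -6.54585842]
[-0.3555  0.31    1.7014  0.7721  1.7545 -1.1234] [414.4874 150.0947 330.9753] [ 2.6001 -0.8599  2.4826]
```

>>> play_rows([
  [[0,0,-0.3],[0.59,0.62,-0.226]],
  [[0,0,-0.5],[0.59,0.62,-0.226]],
  [[0,0,-0.5],[0.59,0.62,-0.226]],
  [[0,0,-0.5],[0.59,0.62,-0.226]],
  [[0,0,-0.5],[0.59,0.62,-0.226]],
  [[0,0,-0.5],[0.56,0.6,-0.22]],
  [[0,0,-0.5],[0,0,0]],
])

```text
time: 4.38
tool_pos: [413.1, 151.5, 230.2]
tcp_rot: [1.632, -1.569, -3.028]
contact_force: [0.2, -0.1, 0.4]
grip_width: 91.7
finger_force: 0.0
```

```bash
python3 k3.py | tail -2
python3 - <<'E'
from h import *;o=get_obs();np.set_printoptions(precision=4,suppress=True);print(o['joint_positions'],o['tool_pos'],o['tcp_rot'])
w=cam("wrist");save(w,"w1.png")
for q in("screwdriver","driver_handle"):
    r=pinpoint(q,"wrist");print(q,[(x["p"],x["at"]) for x in r])
r=trace("screwdriver","wrist")
for x in r[:1]:
    ys,xs=np.nonzero(x["mask"]);print(x["p"],xs.min(),xs.max(),ys.min(),ys.max())
print("axis 134,183 expected px",proj(w,[392,293,134]),proj(w,[392,293,183]),"cam",np.linalg.inv(w["M"])[:3,3])
E
```

```text
direct [-0.00162061  0.01437373 -0.01679204] 0.022163096583182124
now->down [-8.53783996 -8.13367336  6.52245107] down->T [ 8.54285169  8.13577033 -6.54585842]
[-0.4643  0.7631  1.9012  0.987   1.8484 -1.1794] [413.0589 151.4776 230.1819] [ 1.6325 -1.5688 -3.0281]
screwdriver [(0.69, [325.5, 282.9]), (0.56, [301.0, 282.1])]
driver_handle [(0.94, [303.6, 283.3])]
0.6 271 296 248 327
axis 134,183 expected px [278.2367 300.6154] [278.4584 251.8655] cam [438.9436   8.6733 297.5282]
```

View pics/w1.png

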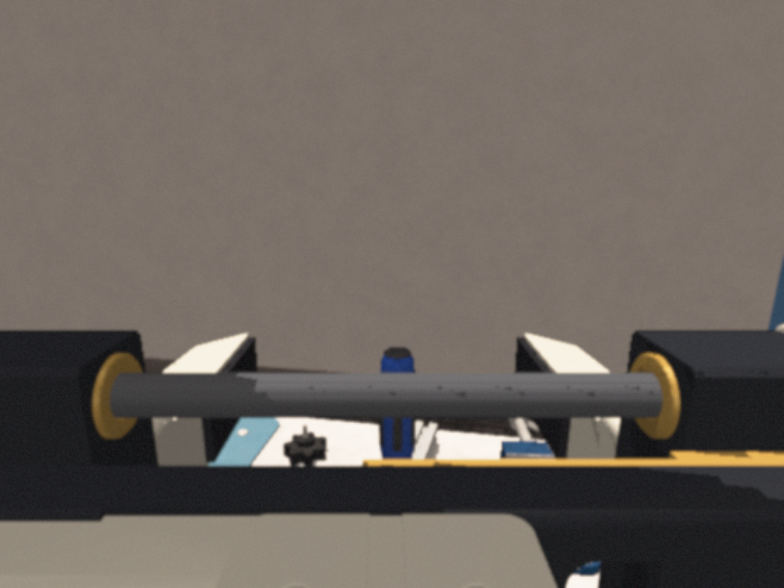

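The wrist view shows the blue handle face-on at (398,400), centred between the fingers and about 5 mm right of my estimate. I'll shift, descend, then advance.

>>> play_rows([
  [[0.3,0,-0.4],[0,0,0]],
  [[0,0,-0.6],[0,0,0]],
  [[0,0,-0.6],[0,0,0]],
  [[0,0,-0.6],[0,0,0]],
  [[0,0,-0.6],[0,0,0]],
  [[0,0,-0.27],[0,0,0]],
  [[0,0,0],[0,0,0]],
])

```text
time: 5.45
tool_pos: [421.3, 152.2, 139.1]
tcp_rot: [1.638, -1.569, -3.032]
contact_force: [-0.6, 0.3, 0.4]
grip_width: 91.8
finger_force: 0.0
```

Run:
```python
from h import *;o=get_obs();np.set_printoptions(precision=3,suppress=True);print(o['joint_positions'],o['tool_pos'],o['tcp_rot'],o["contact_force"])
C={n:cam(n) for n in("side","top")};i=np.hstack([C["side"]["img"][150:350,180:460],C["top"]["img"][100:300,140:420]])
cv2.imwrite("pics/c2.png",cv2.resize(i[:,:,::-1],None,fx=1.42,fy=1.42))
```

```text
[-0.455  0.959  1.858  0.964  1.76  -1.307] [421.313 152.24  139.121] [ 1.638 -1.569 -3.032] [-0.572  0.273  0.419]
```

View pics/c2.png

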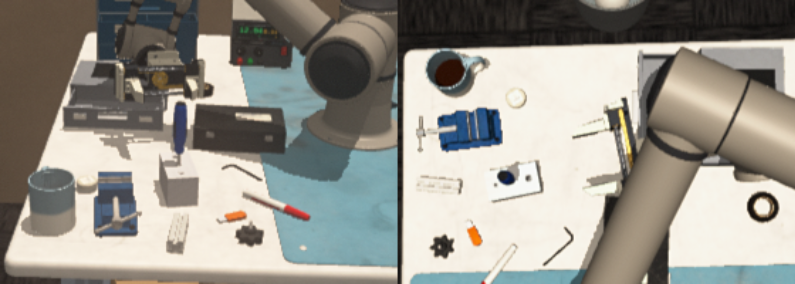

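The arm is clear of everything and the gripper faces the handle squarely, so I'll advance along the approach line and then grip.

>>> play_rows([
  [[-0.14,0.8,0],[0,0,0]],
  [[-0.14,0.8,0],[0,0,0]],
  [[-0.14,0.8,0],[0,0,0]],
  [[-0.14,0.8,0],[0,0,0]],
  [[-0.14,0.8,0],[0,0,0]],
  [[-0.14,0.6,0],[0,0,0]],
  [[0,0.3,0],[0,0,0]],
  [[0,0.1,0],[0,0,0]],
])

```text
time: 6.55
tool_pos: [396.4, 302.4, 139.9]
tcp_rot: [1.919, -1.567, 2.97]
contact_force: [0.3, -1.0, -0.3]
grip_width: 92.1
finger_force: 0.0
```

>>> play_rows([
  [[0,0,0],[0,0,0]],
  [[0,0,0],[0,0,0]],
  [[0,0,0],[0,0,0]],
  [[0,0,0],[0,0,0]],
  [[0,0,0],[0,0,0]],
  [[0,0,0],[0,0,0]],
], hand=-1)

```text
time: 7.3
tool_pos: [396.3, 302.1, 139.6]
tcp_rot: [1.959, -1.568, 2.931]
contact_force: [-0.2, 0.9, -0.3]
grip_width: 36.3
finger_force: 0.0
```

>>> play_rows([
  [[0,0,0],[0,0,0]],
  [[0,0,0],[0,0,0]],
  [[0,0,0],[0,0,0]],
  [[0,0,0],[0,0,0]],
])

```text
time: 7.8
tool_pos: [396.3, 302.2, 139.6]
tcp_rot: [1.949, -1.568, 2.94]
contact_force: [-0.4, 0.0, -0.5]
grip_width: 24.4
finger_force: 29.9
```

>>> play_rows([
  [[0,0,0.3],[0,0,0]],
  [[0,0,0.5],[0,0,0]],
  [[0,0,0.5],[0,0,0]],
  [[0,0,0.5],[0,0,0]],
  [[0,0,0.5],[0,0,0]],
  [[0,0,0.6],[0,0,0]],
  [[0,0,0.6],[0,0,0]],
  [[0,0,0.5],[0,0,0]],
])

```text
time: 8.8
tool_pos: [396.1, 302.2, 260.9]
tcp_rot: [1.946, -1.567, 2.944]
contact_force: [0.2, -0.7, -0.6]
grip_width: 25.1
finger_force: 29.9
```

```bash
cat > k4.py <<'E'
from k import *
import sys
o=get_obs();u=np.radians(8);np.set_printoptions(precision=3,suppress=True)
Q=E("xyz",o["tcp_rot"]); y=np.radians(float(sys.argv[1]))
T=E("xyz",[np.pi,0,y])
print("t",o["time"],o["joint_positions"],o["tool_pos"],"F",o["contact_force"],o["finger_force"],o["grip_width"])
print("z axis",Q.as_matrix()[:,2],"x",Q.as_matrix()[:,0]); v=(T*Q.inv()).as_rotvec()/u;print("turn to yaw",v,np.linalg.norm(v))
c=Q.as_matrix()[:,1];print("tilt only",-c*11.25)
E
python3 k4.py 180|tail -4
```

```text
t 8.8 [-0.164  0.666  2.006  1.263  1.722 -1.128] [396.132 302.165 260.873] F [ 0.168 -0.748 -0.649] 29.856084287166595 25.068901008655903
z axis [-0.176  0.984 -0.001] x [-0.003  0.001  1.   ]
turn to yaw [-7.725 -9.2    7.705] 14.271694115165335
tilt only [-11.074  -1.983  -0.037]
```

>>> play_rows([
  [[0.15,-0.38,0],[-0.644,-0.767,0.642]],
  [[0.15,-0.38,0],[-0.644,-0.767,0.642]],
  [[0.15,-0.38,0],[-0.644,-0.767,0.642]],
  [[0.15,-0.38,0],[-0.644,-0.767,0.642]],
  [[0.15,-0.38,0],[-0.644,-0.767,0.642]],
  [[0.15,-0.38,0],[-0.644,-0.767,0.642]],
  [[0.15,-0.38,0],[-0.644,-0.767,0.642]],
  [[0.15,-0.38,0],[-0.644,-0.767,0.642]],
  [[0.15,-0.38,0],[-0.644,-0.767,0.642]],
  [[0.15,-0.38,0],[-0.644,-0.767,0.642]],
  [[0.15,-0.38,0],[-0.644,-0.767,0.642]],
  [[0.15,-0.38,0],[-0.644,-0.767,0.642]],
])

```text
time: 10.3
tool_pos: [450.0, 165.1, 260.3]
tcp_rot: [-3.139, 0.004, -3.14]
contact_force: [0.2, -0.7, -0.3]
grip_width: 24.5
finger_force: 29.9
```

```bash
python3 k4.py 180|tail -4
python3 - <<'E'
from h import *
np.set_printoptions(precision=1,suppress=True)
c={n:cam(n) for n in("side","top")}; 
for n in c:
  for q in("screwdriver","driver_handle","driver_mid","drawer_lip"): print(n,q,[(round(x["p"],2),x["at"]) for x in pinpoint(q,n)[:1]])
i=np.hstack([c["side"]["img"][100:300,180:460],c["top"]["img"][100:300,140:420]])
cv2.imwrite("pics/c3.png",cv2.resize(i[:,:,::-1],None,fx=1.42,fy=1.42))
E
```

```text
t 10.3 [ 0.194  0.241  1.612 -0.003  1.286 -1.378] [450.037 165.075 260.281] F [ 0.229 -0.704 -0.333] 29.8541459441185 24.47825324321925
z axis [ 0.004 -0.002 -1.   ] x [-1.    -0.002 -0.004]
turn to yaw [ 0.018  0.028 -0.013] 0.03543837589231297
tilt only [  0.02  -11.25    0.028]
side screwdriver [(0.85, [177.9, 272.3])]
side driver_handle [(0.67, [173.1, 287.3])]
side driver_mid [(0.64, [174.0, 268.1])]
side drawer_lip [(0.94, [235.4, 259.8])]
top screwdriver []
top driver_handle []
top driver_mid []
top drawer_lip [(0.65, [171.7, 304.7])]
```

View pics/c3.png

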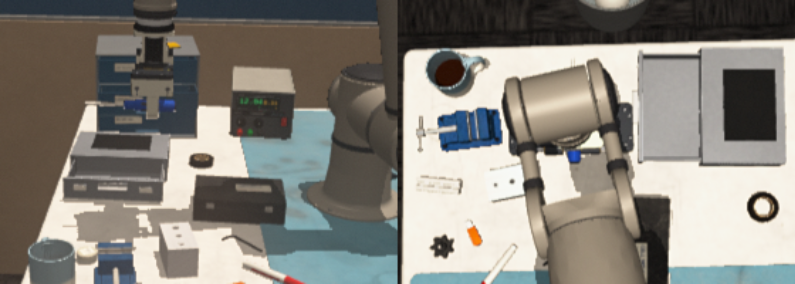

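Run:
```python
from h import *
np.set_printoptions(precision=1,suppress=True)
c=cam("side")
for at in([177.9,272.3],[173.1,287.3],[174,268.1]):
    o,d=ray(c,at);print(o+d*(165-o[1])/d[1])
r=trace("screwdriver","side")[0]["mask"];ys,xs=np.nonzero(r)
for x in range(xs.min(),xs.max()+1,4):
    y=ys[xs==x]
    if len(y): 
        p=[]
        for v in(y.min()-.5,y.max()+.5):
            o,d=ray(c,(v,x));p.append(o+d*(165-o[1])/d[1])
        print(np.array(p)[:,[0,2]].ravel())
```

```text
[490.4 165.  253. ]
[450.  165.  267.6]
[501.7 165.  263.8]
[504.7 265.2 504.7 262.4]
[493.9 271.1 493.9 256.9]
[483.2 274.2 483.1 254.4]
[472.5 277.2 472.3 254.6]
[440.1 266.7 439.9 255.4]
[429.5 275.4 429.  250. ]
[418.8 275.7 418.2 253.1]
[407.8 267.5 407.6 259. ]
```

>>> play_rows([
  [[0,0,-0.5],[0,0,0]],
  [[0,0,-0.9],[0,0,0]],
  [[0,0,-0.9],[0,0,0]],
  [[0,0,-0.9],[0,0,0]],
  [[0,0,-0.9],[0,0,0]],
  [[0,0,-0.9],[0,0,0]],
  [[0,0,-0.9],[0,0,0]],
  [[0,0,-0.8],[0,0,0]],
  [[0,0,-0.5],[0,0,0]],
  [[0,0,-0.5],[0,0,0]],
  [[0,0,-0.3],[0,0,0]],
  [[0,0,0],[0,0,0]],
])

```text
time: 12.4
tool_pos: [450.0, 165.3, 19.2]
tcp_rot: [-3.141, -0.001, 3.141]
contact_force: [0.2, 1.0, -0.0]
grip_width: 24.9
finger_force: 29.9
```

>>> play_rows([
  [[0,0,-0.08],[0,0,0]],
  [[0,0,-0.05],[0,0,0]],
  [[0,0,0],[0,0,0]],
])

```text
time: 12.78
tool_pos: [450.4, 165.4, 15.9]
tcp_rot: [3.141, 0.001, 3.141]
contact_force: [0.1, -0.0, -0.2]
grip_width: 25.0
finger_force: 29.9
```

>>> play_rows([
  [[0,0,0],[0,0,0]],
  [[0,0,0],[0,0,0]],
  [[0,0,0],[0,0,0]],
  [[0,0,0],[0,0,0]],
  [[0,0,0],[0,0,0]],
], hand=0.2)

```text
time: 13.4
tool_pos: [450.3, 165.4, 15.7]
tcp_rot: [3.142, 0.0, 3.141]
contact_force: [-0.4, -0.2, 0.4]
grip_width: 55.1
finger_force: 0.0
```

>>> play_rows([
  [[0,0,0.5],[0,0,0]],
  [[0,0,0.9],[0,0,0]],
  [[0,0,0.9],[0,0,0]],
  [[0,0,0.9],[0,0,0]],
  [[0,0,0.6],[0,0,0]],
  [[0,0,0],[0,0,0]],
])

```text
time: 14.15
tool_pos: [451.2, 165.6, 131.7]
tcp_rot: [3.141, 0.004, 3.141]
contact_force: [-1.1, -1.0, 0.1]
grip_width: 55.2
finger_force: 0.0
```

Run:
```python
from h import *
np.set_printoptions(precision=1,suppress=True)
C={n:cam(n) for n in("side","wrist","top")}
for n in C:
  for q,z in(("driver_handle",12.5),("driver_mid",12.5),("screwdriver",0),("drawer_lip",39),("drawer_floor",12.5),("drawer_unit",0)):
    r=pinpoint(q,n)
    if r: print(n,q,round(r[0]["p"],2),onz(C[n],r[0]["at"],z))
i=np.hstack([C["side"]["img"][140:300,200:400],cv2.resize(C["wrist"]["img"],(200,150))[:,:] if 0 else C["wrist"]["img"][::2,::2][:160,:200]])
i=np.hstack([cv2.resize(C["side"]["img"][150:290,190:390],(440,308)),cv2.resize(C["wrist"]["img"],(352,264)).copy() if 0 else cv2.resize(C["wrist"]["img"],(352,308))])
cv2.imwrite("pics/c4.png",i[:,:,::-1])
o=get_obs();print(o["time"],o["tool_pos"])
```

```text
side driver_handle 0.77 [451.9 148.8  12.5]
side driver_mid 0.48 [498.4 179.   12.5]
side screwdriver 0.81 [485.4 160.    0. ]
side drawer_lip 0.94 [530.3  61.3  39. ]
side drawer_floor 0.68 [547.  -42.2  12.5]
side drawer_unit 0.97 [ 520.2 -133.9    0. ]
wrist driver_handle 0.79 [456.2 164.5  12.5]
wrist driver_mid 0.56 [495.5 161.6  12.5]
wrist screwdriver 0.71 [492.5 164.1   0. ]
top driver_handle 0.52 [455.6 163.4  12.5]
top drawer_lip 0.72 [538.   54.1  39. ]
top drawer_floor 0.9 [530.8 -24.9  12.5]
top drawer_unit 0.64 [ 527.9 -151.5    0. ]
15.2 [450.3 165.4 129.8]
```

View pics/c4.png

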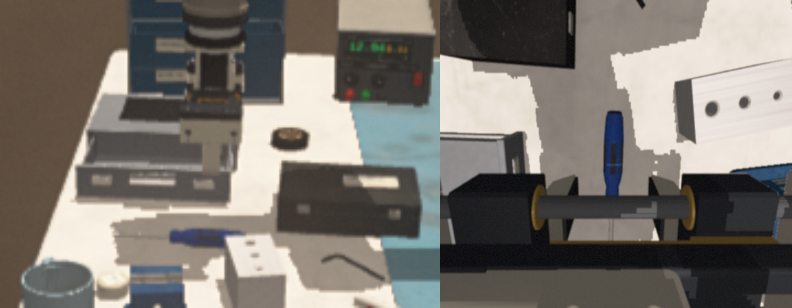

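The side view shows the driver lying flat on the bench at ~(205,238), released. The wrist view shows it straight below the gripper at (613,150). I'll take the drawer edges from the earlier top crop, then regrasp.

Run:
```python
from h import *
np.set_printoptions(precision=1,suppress=True)
c=cam("top")
def P(u,v,z): return onz(c,(120+v/2.6,140+u/2.6),z)[:2]
for n,u,v,z in(("unit FL",555,37,64),("unit FR",553,250,64),("unit BL",708,37,64),("unit BR",710,248,64),("panel out L",441,42,58.5),("panel out R",442,245,58.5),("panel in L",450,48,58.5),("panel in R",450,243,58.5),("lip L",430,114,41),("lip R",430,174,41)): print(n,P(u,v,z))
s=c["img"][120:230,290:430];cv2.imwrite("pics/d.png",cv2.resize(s[:,:,::-1],None,fx=5,fy=5,interpolation=cv2.INTER_CUBIC))
print(P(0,0,0),"scale: px = 290+u/5,120+v/5")
```

```text
unit FL [641.9 -74.9]
unit FR [416.2 -63.8]
unit BL [ 637.5 -235.9]
unit BR [ 414.1 -226.1]
panel out L [641.3  45.2]
panel out R [424.9  50.7]
panel in L [634.5  35.9]
panel in R [426.8  42.3]
lip L [567.5  58.6]
lip R [502.8  60.5]
[717.7 531.6] scale: px = 290+u/5,120+v/5
```

View pics/d.png

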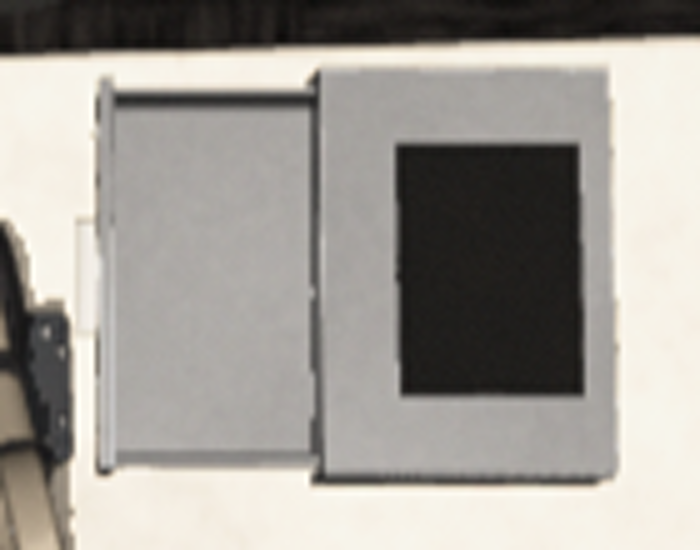

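>>> play_rows([
  [[0.15,-0.03,-0.5],[0,0,0]],
  [[0,0,-0.9],[0,0,0]],
  [[0,0,-0.9],[0,0,0]],
  [[0,0,-0.7],[0,0,0]],
  [[0,0,-0.5],[0,0,0]],
  [[0,0,-0.27],[0,0,0]],
  [[0,0,0],[0,0,0]],
], hand=0.2)

```text
time: 16.12
tool_pos: [454.7, 164.4, 16.3]
tcp_rot: [-3.141, -0.0, 3.141]
contact_force: [0.2, -0.0, 0.9]
grip_width: 55.3
finger_force: 0.0
```

The enlargement shows the opening between the panel's inside (x≈113) and the unit's front edge (x≈317), empty and about 108 mm wide. Closing on the handle now.

>>> play_rows([
  [[0,0,0],[0,0,0]],
  [[0,0,0],[0,0,0]],
  [[0,0,0],[0,0,0]],
  [[0,0,0],[0,0,0]],
  [[0,0,0],[0,0,0]],
  [[0,0,0],[0,0,0]],
], hand=-1)

```text
time: 16.88
tool_pos: [455.0, 164.5, 17.0]
tcp_rot: [3.141, 0.001, 3.141]
contact_force: [-0.7, 0.3, 6.4]
grip_width: 24.8
finger_force: 29.8
```

>>> play_rows([
  [[0,0,0.4],[0,0,0]],
  [[0,0,0.8],[0,0,0]],
  [[0,0,0.8],[0,0,0]],
  [[0,0,0.8],[0,0,0]],
  [[0,0,0.8],[0,0,0]],
  [[0,0,0.7],[0,0,0]],
  [[0.25,-0.8,0],[0,0,-0.09]],
  [[0.25,-0.9,0],[0,0,-0.09]],
  [[0.25,-0.9,0],[0,0,-0.09]],
  [[0.25,-0.9,0],[0,0,0]],
  [[0.2,-0.9,0],[0,0,0]],
  [[0.05,-0.9,0],[0,0,0]],
])

```text
time: 18.38
tool_pos: [492.3, 4.5, 146.0]
tcp_rot: [3.142, 0.001, 3.103]
contact_force: [-0.3, -0.2, -1.2]
grip_width: 25.0
finger_force: 29.8
```

>>> play_rows([
  [[0,-0.63,0],[0,0,0]],
  [[0,0,0],[0,0,0]],
])

```text
time: 18.62
tool_pos: [492.2, -14.4, 145.9]
tcp_rot: [-3.142, 0.0, 3.101]
contact_force: [0.4, 0.1, -0.9]
grip_width: 25.0
finger_force: 29.8
```

Run:
```python
from h import *
np.set_printoptions(precision=2,suppress=True)
C={n:cam(n) for n in("side","wrist")};o=get_obs();print(o["time"],o["joint_positions"],o["tool_pos"],o["tcp_rot"],o["contact_force"],o["grip_width"])
r=trace("screwdriver","side")
if r:
  m=r[0]["mask"];ys,xs=np.nonzero(m);c=C["side"]
  for x in range(xs.min(),xs.max()+1,4):
    y=ys[xs==x]
    if len(y): print([ (lambda o,d:(o+d*(o1-o[1])/d[1])[[0,2]])(*ray(c,(v,x))) for o1 in(o["tool_pos"][1],) for v in(y.min()-.5,y.max()+.5)])
a=cv2.resize(C["side"]["img"][120:260,190:390],(440,308));b=cv2.resize(C["wrist"]["img"],(352,308))
cv2.imwrite("pics/c5.png",np.hstack([a,b])[:,:,::-1])
```

```text
18.725 [-0.18  0.39  1.75  0.    1.01 -1.72] [492.07 -13.1  145.82] [3.14 0.   3.1 ] [ 0.36  0.01 -0.5 ] 24.908671470372976
[array([654.6 ,  28.44]), array([655.54,   0.17])]
[array([641.2 ,  46.27]), array([643.21, -20.88])]
[array([627.45,  81.11]), array([630.19, -20.49])]
[array([614.59,  88.28]), array([617.18, -20.11])]
[array([601.92,  88.62]), array([604.17, -19.72])]
[array([589.31,  85.56]), array([591.24, -22.92])]
[array([576.64,  85.9 ]), array([578.24, -22.53])]
[array([563.99,  86.24]), array([565.26, -22.14])]
[array([551.34,  86.58]), array([552.25, -18.17])]
[array([538.71,  83.51]), array([539.29, -17.79])]
[array([526.07,  83.85]), array([526.35, -20.98])]
[array([513.44,  84.2 ]), array([513.4 , -24.18])]
[array([500.8 ,  81.13]), array([500.44, -23.79])]
[array([488.17,  81.47]), array([487.47, -26.99])]
[array([475.55,  81.81]), array([474.53, -26.6 ])]
[array([462.94,  82.16]), array([461.59, -26.21])]
[array([450.34,  82.5 ]), array([448.72, -22.24])]
[array([437.81,  86.24]), array([435.81, -21.85])]
```

View pics/c5.png

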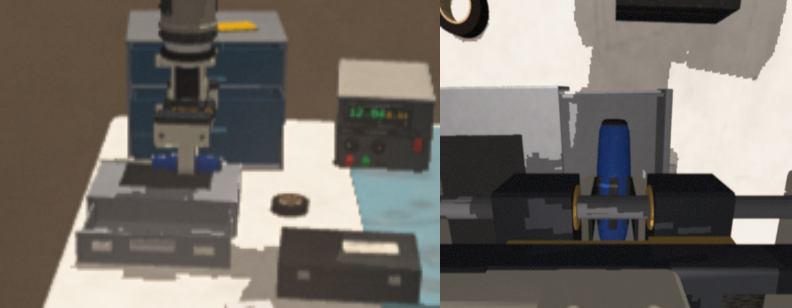

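The wrist view shows the handle at (613,180), centred over the opening (560–665), and the side view shows the driver level above the drawer. I'll lower it slowly.

>>> play_rows([
  [[0,0,-0.4],[0,0,0]],
  [[0,0,-0.6],[0,0,0]],
  [[0,0,-0.6],[0,0,0]],
  [[0,0,-0.6],[0,0,0]],
  [[0,0,-0.5],[0,0,0]],
  [[0,0,-0.4],[0,0,0]],
  [[0,0,-0.3],[0,0,0]],
  [[0,0,-0.2],[0,0,0]],
  [[0,0,-0.13],[0,0,0]],
  [[0,0,-0.05],[0,0,0]],
  [[0,0,0],[0,0,0]],
])

```text
time: 20.15
tool_pos: [492.4, -13.5, 32.4]
tcp_rot: [-3.142, 0.001, 3.103]
contact_force: [-0.1, 0.7, 0.0]
grip_width: 24.8
finger_force: 29.8
```

>>> play_rows([
  [[0,0,-0.06],[0,0,0]],
  [[0,0,-0.03],[0,0,0]],
  [[0,0,0],[0,0,0]],
])

```text
time: 20.52
tool_pos: [492.3, -13.4, 29.5]
tcp_rot: [3.142, 0.001, 3.104]
contact_force: [-0.5, 1.0, -1.5]
grip_width: 24.9
finger_force: 29.8
```

>>> play_rows([
  [[0,0,0],[0,0,0]],
  [[0,0,0],[0,0,0]],
  [[0,0,0],[0,0,0]],
  [[0,0,0],[0,0,0]],
], hand=-0.15)

```text
time: 21.02
tool_pos: [492.3, -13.4, 29.6]
tcp_rot: [3.142, 0.001, 3.103]
contact_force: [-0.7, -0.7, -0.2]
grip_width: 39.0
finger_force: 0.0
```

>>> play_rows([
  [[0,0,0.3],[0,0,0]],
  [[0,0,0.6],[0,0,0]],
  [[0,0,0.9],[0,0,0]],
  [[0,0,0.9],[0,0,0]],
  [[0,0,0.9],[0,0,0]],
  [[0,0,0.4],[0,0,0]],
])

```text
time: 21.78
tool_pos: [492.9, -13.5, 151.4]
tcp_rot: [-3.141, 0.003, 3.104]
contact_force: [0.7, 0.3, 0.2]
grip_width: 39.5
finger_force: 0.0
```

Run:
```python
from h import *
np.set_printoptions(precision=1,suppress=True)
C={n:cam(n) for n in("side","wrist")};o=get_obs();print(o["time"],o["tool_pos"],o["grip_width"])
for n in C:
  for q,z in(("driver_handle",25),("driver_mid",25),("screwdriver",12.5),("drawer_lip",39),("drawer_floor",12.5)):
    r=pinpoint(q,n)
    if r: print(n,q,round(r[0]["p"],2),onz(C[n],r[0]["at"],z))
a=cv2.resize(C["side"]["img"][150:290,190:390],(440,308));b=cv2.resize(C["wrist"]["img"],(352,308))
cv2.imwrite("pics/c6.png",np.hstack([a,b])[:,:,::-1])
```

```text
21.875 [492.8 -13.5 150.7] 39.38617427096321
side driver_handle 0.37 [487.7 -17.3  25. ]
side driver_mid 0.74 [ 343.1 -125.9   25. ]
side screwdriver 0.38 [527.  -45.9  12.5]
side drawer_lip 0.9 [533.3  66.6  39. ]
side drawer_floor 0.56 [546.3 -29.6  12.5]
wrist driver_handle 0.72 [497.2 -15.6  25. ]
wrist driver_mid 0.74 [534.4 -18.2  25. ]
wrist drawer_floor 0.8 [539.3 -30.5  12.5]
```

View pics/c6.png

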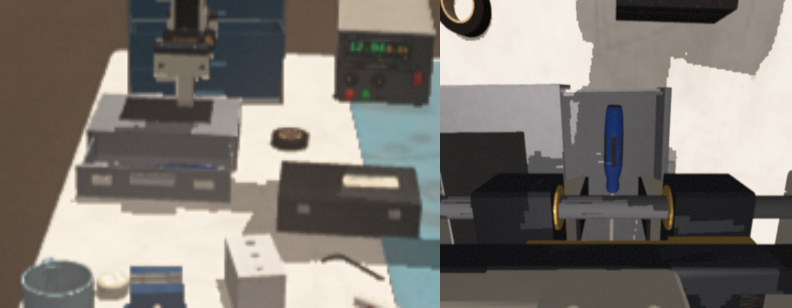

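The wrist view shows the driver flat in the drawer (handle at (613,150)), clear of all walls, and the side view agrees. Next I'll close the fingers, go round in front of the lip and push.

>>> play_rows([
  [[0.2,0.5,0],[0,0,0]],
  [[0.4,0.9,0],[0,0,0]],
  [[0.4,0.9,0],[0,0,0]],
  [[0.4,0.9,0],[0,0,0]],
  [[0,0.95,0],[0,0,0]],
  [[0,0,-0.4],[0,0,0]],
  [[0,0,-0.8],[0,0,0]],
  [[0,0,-0.8],[0,0,0]],
  [[0,0,-0.8],[0,0,0]],
  [[0,0,-0.5],[0,0,0]],
  [[0,0,-0.2],[0,0,0]],
  [[0,0,0],[0,0,0]],
], hand=-1)

```text
time: 23.88
tool_pos: [534.4, 111.0, 44.5]
tcp_rot: [3.142, 0.0, 3.103]
contact_force: [-0.9, -0.0, -0.3]
grip_width: 0.6
finger_force: 0.0
```

>>> play_rows([
  [[0,-0.3,0],[0,0,0]],
  [[0,-0.3,0],[0,0,0]],
  [[0,-0.3,0],[0,0,0]],
  [[0,-0.3,0],[0,0,0]],
  [[0,-0.3,0],[0,0,0]],
])

```text
time: 24.5
tool_pos: [534.2, 65.6, 44.7]
tcp_rot: [3.141, 0.0, 3.103]
contact_force: [-1.4, 1.8, 1.6]
grip_width: 0.1
finger_force: 1.4
```

>>> play_rows([
  [[-0.01,-0.3,0],[0,0,0]],
  [[-0.01,-0.3,0],[0,0,0]],
  [[-0.01,-0.3,0],[0,0,0]],
  [[-0.01,-0.3,0],[0,0,0]],
  [[-0.01,-0.3,0],[0,0,0]],
  [[-0.01,-0.3,0],[0,0,0]],
  [[-0.01,-0.3,0],[0,0,0]],
  [[-0.01,-0.3,0],[0,0,0]],
  [[-0.01,-0.3,0],[0,0,0]],
])

```text
time: 25.62
tool_pos: [531.8, -15.6, 44.6]
tcp_rot: [-3.142, 0.001, 3.104]
contact_force: [0.3, 2.3, 3.6]
grip_width: 0.3
finger_force: 1.9
```

Run:
```python
from h import *
np.set_printoptions(precision=1,suppress=True)
C={n:cam(n) for n in("side","top")};o=get_obs();print(o["time"],o["tool_pos"],o["contact_force"])
for n in C:
    r=pinpoint("drawer_lip",n); print(n,[onz(C[n],x["at"],39) for x in r[:1]])
```

```text
25.725 [531.5 -16.1  44.3] [-0.1 -0.6  0.8]
side [array([529.3,   1.1,  39. ])]
top []
```

>>> play_rows([
  [[0,-0.2,0],[0,0,0]],
  [[0,-0.15,0],[0,0,0]],
  [[0,-0.1,0],[0,0,0]],
])

```text
time: 26.2
tool_pos: [531.4, -28.6, 44.4]
tcp_rot: [3.141, -0.0, 3.103]
contact_force: [-0.4, 1.4, 1.0]
grip_width: 0.4
finger_force: 0.8
```

>>> play_rows([
  [[0,-0.1,0],[0,0,0]],
  [[0,-0.1,0],[0,0,0]],
])

```text
time: 26.45
tool_pos: [531.5, -34.6, 44.5]
tcp_rot: [3.142, 0.0, 3.104]
contact_force: [-2.4, 1.6, 1.7]
grip_width: 0.3
finger_force: 0.8
```

>>> play_rows([
  [[0,-0.1,0],[0,0,0]],
  [[0,-0.1,0],[0,0,0]],
])

```text
time: 26.7
tool_pos: [531.5, -40.6, 44.5]
tcp_rot: [3.142, 0.0, 3.104]
contact_force: [-1.6, 0.9, 1.0]
grip_width: 0.3
finger_force: 0.9
```

>>> play_rows([
  [[0,-0.1,0],[0,0,0]],
])

```text
time: 26.82
tool_pos: [531.4, -43.0, 44.5]
tcp_rot: [3.14, -0.0, 3.103]
contact_force: [0.5, 14.3, 2.0]
grip_width: 0.4
finger_force: 5.7
```

>>> play_rows([
  [[0,-0.1,0],[0,0,0]],
])

```text
time: 26.95
tool_pos: [531.3, -43.3, 44.5]
tcp_rot: [3.136, -0.0, 3.102]
contact_force: [1.2, 26.2, 2.7]
grip_width: 0.5
finger_force: 10.8
```

>>> play_rows([
  [[0,-0.1,0],[0,0,0]],
])

```text
time: 27.08
tool_pos: [531.2, -43.7, 44.4]
tcp_rot: [3.132, -0.001, 3.101]
contact_force: [3.0, 40.4, 5.3]
grip_width: 0.3
finger_force: 15.9
```

>>> play_rows([
  [[0,0.3,0],[0,0,0]],
  [[0,0.8,0],[0,0,0]],
  [[0,0.9,0],[0,0,0]],
  [[0,0.9,0.3],[0,0,0]],
  [[-0.3,0.9,0.9],[0,0,0]],
  [[-0.5,0.9,0.9],[0,0,0]],
  [[-0.5,0.9,0.9],[0,0,0]],
  [[-0.5,0.5,0.9],[0,0,0]],
  [[0,0,0.9],[0,0,0]],
  [[0,0,0],[0,0,0]],
])

```text
time: 28.32
tool_pos: [479.1, 133.6, 190.6]
tcp_rot: [3.141, 0.006, 3.104]
contact_force: [0.1, -0.5, -0.1]
grip_width: 0.5
finger_force: 0.0
```

Run:
```python
from h import *
np.set_printoptions(precision=1,suppress=True)
C={n:cam(n) for n in("side","top")};o=get_obs();print(o["time"],o["tool_pos"],o["contact_force"])
for q in("drawer_lip","drawer_unit","lens_box","tape_roll","offcut"):
  for n in C:
    r=pinpoint(q,n); print(q,n,[onz(C[n],x["at"],39 if q=="drawer_lip" else 0) for x in r[:1]])
a=cv2.resize(C["side"]["img"][150:350,190:390],(400,400));b=cv2.resize(C["top"]["img"][120:270,140:440],(400,200),interpolation=cv2.INTER_AREA);b=cv2.resize(C["top"]["img"][120:260,290:430],(400,400))
cv2.imwrite("pics/c7.png",np.hstack([a,b])[:,:,::-1])
```

```text
28.425 [477.7 133.2 188.2] [-0.2  0.6 -0.9]
drawer_lip side [array([521. , -49.9,  39. ])]
drawer_lip top [array([538.7, -59.2,  39. ])]
drawer_unit side [array([ 537.1, -116.4,   -0. ])]
drawer_unit top [array([ 533.4, -148.3,    0. ])]
lens_box side [array([570.3, 305.1,   0. ])]
lens_box top [array([558.8, 281.9,   0. ])]
tape_roll side [array([ 336.1, -188.4,    0. ])]
tape_roll top [array([ 337.7, -196.6,   -0. ])]
offcut side [array([392.9, 447.3,   0. ])]
offcut top [array([397.4, 443.8,   0. ])]
```

View pics/c7.png

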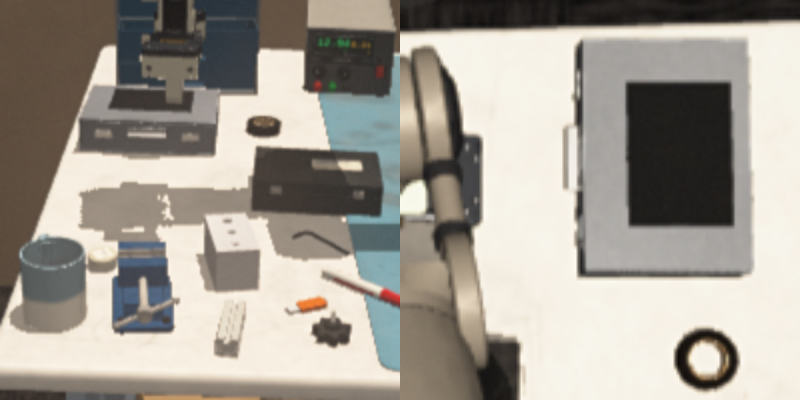

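The drawer is shut flush: only the lip shows, at (571,157) in the top view. The bystanders are where they were and the arm is clear, so I'll hand in.

```bash
python3 -c "
from plant import bot
print(bot.close_job())"
```

```text
the job is handed in; nothing more can be done
None
```

The screwdriver was laid flat on the bench, released and picked up again, then lowered level into the drawer. The drawer is pushed shut to its stop, the lens box, tape roll and offcut weren't touched, and the job was handed in at about 28 s; the final push briefly read 40.4 N at the wrist, through the fingers, just over the 40 N figure set for the arm and gripper body.

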